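# Turn the fossil block's turnover ring to its red mark and lock it

### The job

A rock block with a fossil bone in it is clamped inside the upright aluminium ring of a turnover stand; the ring spins freely on its rollers. Turn the ring by its rim with the fingertips until its red-painted notch, which starts out of sight at the rear or underneath, is at the very top, and let the ring stand still there; then swing the raised red lock dog down until its tooth sits fully in the notch, and let go. Do not touch the block or its bone, and leave the bottle, the air scribe and the vial beside the stand where they are.

Things in the scene. Friction and masses are not known exactly. Their poses are not given: they have to be found in the camera images.
- stand: Fixed turnover stand. Origin on the bench below the ring's axis; x lies in the plane of the ring, from its open front to the rear post (the front looks to the left of the bench and a little to the robot); y is the ring's axis; z up. Blue base x -106..138 mm, y -75..75, 16 mm high. Rollers under the ring at x = -68 and +68 mm; their brackets reach y = -41..41 and 52 mm up. Rear post at x 95..135 mm, lamp tube behind it.
- ring_axis (a point): Centre of the upright ring, on its axis, 118 mm above the bench; axes as the stand's. The ring is 184 mm across outside, 156 mm inside and 24 mm wide along its axis: its rim, 14 mm thick radially, can be pinched across its width with the fingers straddling it. Four thin clamp screws run inward from it within its width, at 45 degrees to the mark.
- top_point (a point): Fixed point at the top of the ring, where the red mark belongs: 92 mm straight above ring_axis, 210 mm above the bench.
- ring (a joint): Ring angle, rad. 0: red mark exactly at the top; 1.57: at the rear, by the post; 3.14: at the bottom; 4.71: at the front; 6.28: at the top again. Starts between 1.3 and 4.1; turns either way (stops at -9 and +9). Turning the top towards the front lowers it. It turns on light bearings (about 0.5 N at the rim) and stays where it is left.
- red_mark (a point): Middle of the red mark, a V notch in the rim, at the outer radius of 92 mm; it turns with the ring. Rim and side faces are painted red for 28 mm to each side of it; the rest is bare aluminium with thin black graduations. The notch is 26 mm wide at the rim, 16 mm at its bottom, 10 mm deep.
- lock_dog (a joint): Angle of the lock dog about its hinge, rad: 0 = fully down, tooth seated in the notch; positive = raised (starts at 0.4 to 0.55, goes to 0.9). The hinge is stiff, the dog stays where it is left; about 2 N down on its bar moves it. If the notch is not under the tooth it stops on the rim at about 0.08. The tapered tooth finds the notch if the mark is within 7 mm of the top.
- dog_hinge (a point): Hinge of the lock dog at the top of the rear post: x = 108 mm, z = 228 mm in the stand's frame, its axis along the stand's y.
- dog_bar (a point): Middle of the black round cross bar (18 mm thick, 56 mm long, along the stand's y) at the front end of the lock dog, a red arm 16 mm wide that reaches from the hinge over the top of the ring. The bar is 175 mm from the hinge: fully down it is at x = -67 mm, z = 228 mm in the stand's frame; raised it is higher, swung about the hinge.
- light_bar (a point): Middle of the underside of a slim LED light bar fixed over the ring: 165 mm long along the stand's y, 34 mm wide, 14 mm thick, at x = 26 mm, 394 mm above the bench. With the raised dog it stands over the ring's top, so the rim is reached from the front, with the tool leaning back over the front by about 25 to 50 degrees from vertical.
- specimen: Rock block in the middle of the ring, with a toe bone standing out of its +y face; it turns with the ring. It lies within 54 mm of the axis and reaches from y = -37 to +43 mm. Fragile: not to be touched.
- bottle: Brown bottle, 54 mm across, 105 mm tall, standing on the stand's -y side; origin at the centre of its underside.
- air_scribe: Air scribe (pen-shaped tool), 49 x 177 x 17 mm, lying along the stand's +y side; origin at the centre of its underside.
- vial: Specimen vial with a blue cap, 32 mm across, 64 mm tall, on the stand's -y side; origin at the centre of its underside.

How it is judged:
On the way, in this order (a step that is already met when the one before it is completed fails the run):
1. the red mark is at the top (within 8 mm) and the ring stands still, with the lock dog still raised (distance between red_mark and top_point below 0.008 m and velocity of joint ring between -0.1 and 0.1 rad/s and value of joint lock_dog above 0.25 rad), for 0.2 s.
2. the lock dog is down with its tooth seated in the notch at the top (value of joint lock_dog below 0.03 rad and distance between red_mark and top_point below 0.006 m), for 0.2 s.
At the end, for the whole second after the job is handed in: The red mark is at the top (within 6 mm), the ring is at rest, and the lock dog is fully down (within 0.03 rad) with its tooth seated in the notch (all of step 2 and velocity of joint ring between -0.1 and 0.1 rad/s); the robot touches nothing.
It fails at once if the rock block or its bone is touched (contact force between any of the fingers, the arm and specimen above 1 N).
It fails at once if a bystander is moved by more than 30 mm or tipped over (distance of any of bottle, air_scribe, vial from where it was at the start of the episode above 0.03 m or angle between any of bottle, vial's own z axis and vertical above 0.5 rad).
It also fails if it takes over 59 s, if anything falls off the work surface, if the arm or the gripper's body presses on something with over 40 N, if the wrist force passes 120 N, or if a joint passes its speed limit or range.

### The arm

A 6-joint arm with a two-finger parallel gripper is mounted at the origin on a cart in front of the work surface, level with it; the furniture and walls round the work are solid. World frame = base frame: x ahead of the robot, y to its left, z up, the work surface at z = 0. Lengths are in m, angles in rad, forces in N, time in s.
With the tool pointing down it reaches from about 0.275 to 1 m from the base axis. Payload 8.4 kg.
Tool frame: the origin (TCP) lies on the centre line of the jaws, within the pads' length; the fingertips stand 17 mm ahead of it and the grasp point (between the pads) lies 2 mm behind it (bot.tcp_to_tips is the y of the fingertips in the tool frame, in m); y points along the fingers, z is the direction in which the jaws open and shut, and the axes are right-handed (so a half turn about y gives the same grasp; the last joint's range is limited). The gripper opens to 85 mm and grips with 20 to 120 N. Pads are 22 mm wide; open, the fingers measure 114 mm over their backs; the gripper's body (76 mm by 85 mm) begins 54 mm behind the grasp point. The pads swing forward as they close: fully open they stand 13 mm farther back than shut.
Start: joints at [1.115, 0.353, 1.633, -0, 1.155, -0.002], TCP at [0.274, 0.562, 0.248] pointing down, gripper open.
Joint ranges: [-2.63, 2.63], [-0.92, 2.1], [0.06, 2.66], [-1.3, 4.44], [0, 2.69], [-3.02, 3.02]. Speed limits (rad/s): [2.22, 2.22, 2.79, 3.14, 3.14, 3.14].

### API

Orientations are given as a unit quaternion [x, y, z, w].
In Python, from workcell import bot, hand, kinematics, get_obs, vision, hand_in gives the robot as it stands. The module is installed in compiled form; this text tells all that it offers. Calls block until the motion is done:
- bot.reach(position, orientation): joint-space move of the TCP to a pose.
- bot.servo_line(position, ori=None, velocity=0.15): straight line of the TCP; ori=None keeps the orientation; velocity is the mean speed in m/s.
- bot.goto_joints(angles): joint-space move.
- hand.move_gripper(opening, strength=None): finger opening in m; strength is the grip in N (None keeps the last); returns when the fingers have stopped.
- bot.dwell(seconds).
- kinematics.solve_ik(position, orientation): joint angles nearest the present ones, or None.
- get_obs(): the state.
- vision.read_camera(name): name is "scene" or "top"; returns a dict with "frame" (400x640x3 uint8, red, green, blue), "intrinsics" (3x3 intrinsics, pixels), "view" (4x4, takes a point from world to camera coordinates). Camera axes: x right, y down, z forward; pixel columns grow to the right and rows downward; lengths in m; the calibration is good to about 2 mm. A picture is of the moment at which its call begins. There is no depth.
A pose or a line that the arm cannot do raises bot.IKError and nothing moves.
- hand_in(): hands the job in, once; it reports no verdict.
The state is a dict: "time_s": time; "joint_pos": joint angles; "joint_vel": joint speeds; "joint_efforts": joint torques, N m; "position": TCP position; "orientation": TCP orientation; "wrist_force": force on the tool from outside, world axes, zero at the start; "ft_torque": the same for the moment, N m; "gripper_width": finger opening in m.
Only numpy, scipy, OpenCV 4.12 (cv2) and the standard library are available. Lean on these libraries where they do the work, as an engineer would, in place of code of your own. Each camera call takes 0.05 s, during which the arm holds its last target.

## Working session

There is one attempt and no reset: what is moved stays moved. The work goes in short steps, each a Python script; the robot and the scene stay as the last script left them, time stands still between calls to the robot, and variables do not carry over. Pictures are saved under pics/ and viewed, and the job is handed in when it is done.

```bash
mkdir -p pics; python3 - <<'E'
from workcell import bot,hand,kinematics,get_obs,vision
import cv2,numpy as np
o=get_obs();print({k:np.round(v,3) for k,v in o.items()}, bot.tcp_to_tips)
for n in("scene","top"):
    c=vision.read_camera(n);cv2.imwrite(f"pics/{n}0.png",c["frame"][:,:,::-1]);print(n,c["intrinsics"].round(2).tolist(),c["view"].round(4).tolist())
    np.savez(f"{n}.npz",K=c["intrinsics"],V=c["view"])
E
```

```text
{'time_s': np.float64(0.0), 'joint_pos': array([ 1.115,  0.354,  1.634, -0.   ,  1.155, -0.002]), 'joint_vel': array([ 0.   ,  0.002,  0.002, -0.   , -0.002,  0.001]), 'joint_efforts': array([ 2.0000e-03, -6.0525e+01, -3.4205e+01,  0.0000e+00,  1.0000e-02,
        0.0000e+00]), 'position': array([0.274, 0.561, 0.248]), 'orientation': array([ 0.689, -0.159,  0.159, -0.689]), 'wrist_force': array([ 0.035, -0.446, -0.196]), 'ft_torque': array([-0.008, -0.003, -0.084]), 'gripper_width': np.float64(0.085)} 0.017
scene [[429.49, 0.0, 316.5], [0.0, 429.49, 202.43], [0.0, 0.0, 1.0]] [[-0.6219, -0.783, 0.0127, 0.1364], [-0.4393, 0.3354, -0.8334, 0.5347], [0.6483, -0.5239, -0.5526, 0.4524], [0.0, 0.0, 0.0, 1.0]]
top [[402.75, 0.0, 321.81], [0.0, 402.75, 200.77], [0.0, 0.0, 1.0]] [[-0.0001, -0.9996, 0.0287, -0.3107], [-0.9903, -0.0039, -0.1386, 0.6135], [0.1387, -0.0284, -0.9899, 1.0057], [0.0, 0.0, 0.0, 1.0]]
```

View pics/scene0.png

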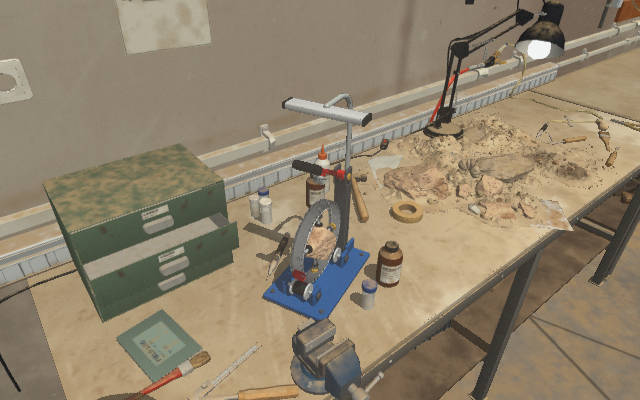

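View pics/top0.png

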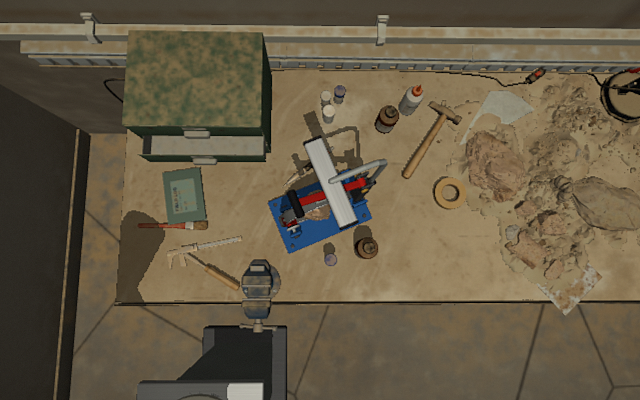

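```bash
python3 - <<'E'
import cv2
a=cv2.imread("pics/scene0.png")[90:330,240:410];cv2.imwrite("pics/s0c.png",cv2.resize(a,None,fx=2.5*1.0,fy=2.5,interpolation=cv2.INTER_CUBIC))
a=cv2.imread("pics/top0.png")[120:280,240:400];cv2.imwrite("pics/t0c.png",cv2.resize(a,None,fx=3.7,fy=3.7,interpolation=cv2.INTER_CUBIC))
E
```

```text
(no output)
```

View pics/s0c.png

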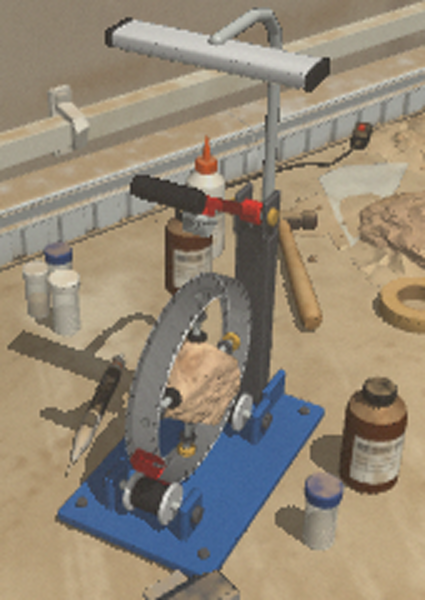

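View pics/t0c.png

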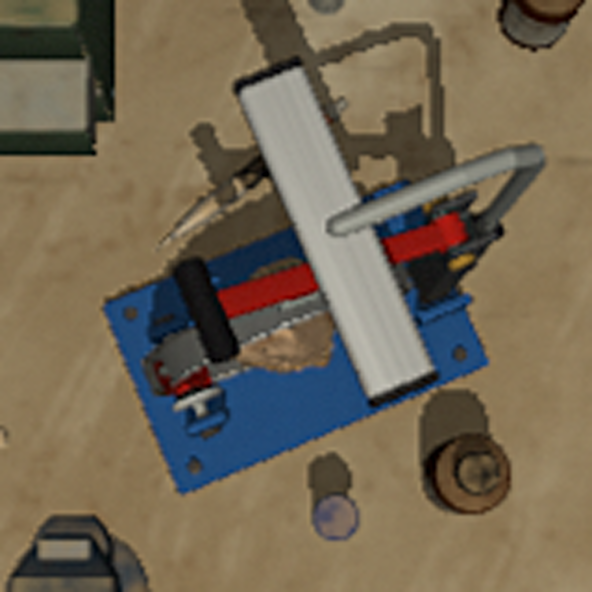

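```bash
cat > h.py <<'E'
import numpy as np,cv2
from scipy.optimize import least_squares
C={n:np.load(f"{n}.npz") for n in("scene","top")}
def proj(n,p):
    p=np.atleast_2d(p);V=C[n]["V"];c=p@V[:3,:3].T+V[:3,3];q=c@C[n]["K"].T;return q[:,:2]/q[:,2:]
def S(p,pose):
    p=np.atleast_2d(p);x,y,a=pose;R=np.array([[np.cos(a),-np.sin(a),0],[np.sin(a),np.cos(a),0],[0,0,1]]);return p@R.T+[x,y,0]
E
python3 - <<'E'
from h import *
mm=lambda *a:np.array(a)/1000
P=[mm(-106,75,16),mm(-106,-75,16),mm(138,-75,16),mm(9,82.5,408),mm(43,82.5,408),mm(43,-82.5,408),mm(9,-82.5,408)]
T=np.array([(105,300),(182,493),(488,360),(235,88),(300,60),(438,375),(372,405)])/3.7+[240,120]
Q=[mm(-106,75,16),mm(-106,-75,16),mm(138,-75,16)]
U=np.array([(58,515),(213,573),(325,408)])/2.5+[240,90]
f=lambda s:np.r_[(proj("top",S(P,s))-T).ravel(),(proj("scene",S(Q,s))-U).ravel()]
r=least_squares(f,[.45,-.3,-1.2],loss='soft_l1');print(r.x,f(r.x).reshape(-1,2).round(1))
s=r.x
np.save("pose.npy",s)
# dog
for th in np.arange(.35,.61,.05):
    b=[mm(108-175*np.cos(th),y,228+175*np.sin(th)) for y in(-28,28)]
    print(round(th,2),((proj("scene",S(b,s))-[240,90])*2.5).round(0).tolist(),((proj("top",S(b,s))-[240,120])*3.7).round(0).tolist())
for th in np.arange(3.5,4.8,.1):
    b=[mm(92*np.sin(th),y,118+92*np.cos(th)) for y in(-12,12)]
    print(round(th,2),((proj("scene",S(b,s))-[240,90])*2.5).round(0).tolist(),((proj("top",S(b,s))-[240,120])*3.7).round(0).tolist())
E
python3 - <<'E'
import cv2
a=cv2.imread("pics/scene0.png")[240:310,270:340];cv2.imwrite("pics/s0d.png",cv2.resize(a,None,fx=8,fy=8,interpolation=cv2.INTER_CUBIC))
E
```

```text
[ 0.58622334 -0.29091356 -1.16213177] [[-1.2  1.5]
 [-0.3  1.2]
 [ 0.9  0.7]
 [-0.5 -1. ]
 [-0.2 -0.8]
 [ 1.   0.5]
 [ 0.6  0.3]
 [-0.6 -2.2]
 [-0.8  0.7]
 [ 0.1 -1.7]]
0.35 [[193.0, 245.0], [126.0, 226.0]] [[206.0, 376.0], [165.0, 282.0]]
0.4 [[195.0, 234.0], [128.0, 215.0]] [[211.0, 373.0], [170.0, 277.0]]
0.45 [[198.0, 222.0], [131.0, 203.0]] [[216.0, 368.0], [175.0, 272.0]]
0.5 [[201.0, 210.0], [133.0, 191.0]] [[223.0, 364.0], [182.0, 267.0]]
0.55 [[204.0, 198.0], [136.0, 180.0]] [[230.0, 359.0], [189.0, 261.0]]
0.6 [[207.0, 186.0], [139.0, 168.0]] [[239.0, 354.0], [196.0, 255.0]]
3.5 [[186.0, 478.0], [162.0, 468.0]] [[241.0, 374.0], [228.0, 343.0]]
3.6 [[181.0, 481.0], [157.0, 471.0]] [[230.0, 378.0], [217.0, 347.0]]
3.7 [[177.0, 483.0], [153.0, 473.0]] [[219.0, 382.0], [206.0, 351.0]]
3.8 [[173.0, 484.0], [148.0, 474.0]] [[209.0, 385.0], [196.0, 354.0]]
3.9 [[169.0, 484.0], [144.0, 474.0]] [[200.0, 389.0], [186.0, 357.0]]
4.0 [[165.0, 482.0], [140.0, 473.0]] [[191.0, 392.0], [177.0, 360.0]]
4.1 [[162.0, 480.0], [137.0, 470.0]] [[183.0, 394.0], [169.0, 362.0]]
4.2 [[159.0, 477.0], [134.0, 467.0]] [[176.0, 396.0], [162.0, 364.0]]
4.3 [[156.0, 473.0], [131.0, 463.0]] [[169.0, 398.0], [156.0, 365.0]]
4.4 [[154.0, 467.0], [129.0, 457.0]] [[164.0, 398.0], [150.0, 366.0]]
4.5 [[153.0, 461.0], [127.0, 451.0]] [[160.0, 399.0], [146.0, 366.0]]
4.6 [[152.0, 454.0], [126.0, 444.0]] [[157.0, 399.0], [143.0, 365.0]]
4.7 [[151.0, 445.0], [125.0, 436.0]] [[155.0, 398.0], [141.0, 364.0]]
```

View pics/s0d.png

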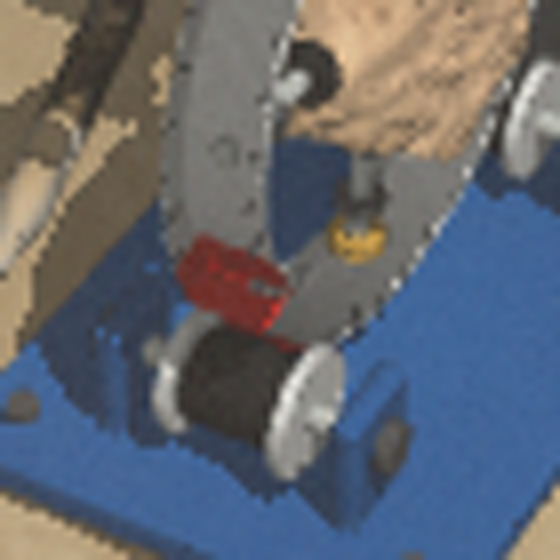

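```bash
cat >> h.py <<'E'
pose=np.load("pose.npy")
from scipy.spatial.transform import Rotation as Ro
def back(n,uv,z):
    V=C[n]["V"];K=C[n]["K"];d=V[:3,:3].T@np.linalg.inv(K)@np.r_[uv,1];c=-V[:3,:3].T@V[:3,3];return c+d*(z-c[2])/d[2]
def tool(phi,r,flip=1,zoff=0,yoff=0,tilt=None):
    """phi: position angle from top, + to rear (rad); r: TCP radius"""
    t=phi if tilt is None else tilt
    p=S([r*np.sin(phi),yoff,.118+r*np.cos(phi)+zoff],pose)[0]
    R=S(np.eye(3),[0,0,pose[2]])
    xs,ys,zs=R
    y=-(np.sin(t)*xs+np.cos(t)*zs); z=flip*ys; x=np.cross(y,z)
    return p,Ro.from_matrix(np.c_[x,y,z]).as_quat()
E
python3 - <<'E'
from h import *
from workcell import kinematics
print("cab near edge",back("top",(140,160),0),back("top",(270,160),0),back("top",(125,140),.2),back("top",(270,35),.2),"vise",back("top",(257,265),.1))
for fl in(1,-1):
  for d in range(-110,-20,10):
    for r in(.086,.2):
      p,q=tool(np.deg2rad(d),r,fl)
      j=kinematics.solve_ik(p,q);print(fl,d,r,p.round(3),None if j is None else np.round(j,2))
im=cv2.imread("pics/scene0.png");it=cv2.imread("pics/top0.png")
mm=lambda *a:np.array(a)/1000
for n,I in(("scene",im),("top",it)):
  I=cv2.resize(I,None,fx=4,fy=4,interpolation=cv2.INTER_CUBIC)
  def pl(pts,c):
    cv2.polylines(I,[np.int32((proj(n,S(pts,pose))+.5)*4)],True,c,1)
  pl([mm(a,b,16) for a,b in((-106,75),(-106,-75),(138,-75),(138,75))],(0,255,255))
  for y in(-12,12):
    for rr in(78,92): pl([mm(rr*np.sin(t),y,118+rr*np.cos(t)) for t in np.arange(0,6.28,.05)],(0,255,0))
  pl([mm(a,b,408) for a,b in((9,82.5),(43,82.5),(43,-82.5),(9,-82.5))],(255,0,255))
  u=(slice(360,1320),slice(960,1640)) if n=="scene" else (slice(480,1080),slice(960,1640))
  o=I[u]; o=cv2.resize(o,None,fx=600/o.shape[0],fy=600/o.shape[0]); cv2.imwrite(f"pics/{n}_ov.png",o)
E
```

```text
cab near edge [0.73139044 0.18671958 0.        ] [ 0.73385891 -0.16772629  0.        ] [0.72883605 0.13723356 0.2       ] [ 0.98696544 -0.18290998  0.2       ] vise [ 0.44937736 -0.15129078  0.1       ]
1 -110 0.086 [ 0.554 -0.217  0.089] None
1 -110 0.2 [ 0.512 -0.118  0.05 ] None
1 -100 0.086 [ 0.553 -0.213  0.103] None
1 -100 0.2 [ 0.508 -0.11   0.083] None
1 -90 0.086 [ 0.552 -0.212  0.118] None
1 -90 0.2 [ 0.507 -0.107  0.118] None
1 -80 0.086 [ 0.553 -0.213  0.133] None
1 -80 0.2 [ 0.508 -0.11   0.153] None
1 -70 0.086 [ 0.554 -0.217  0.147] None
1 -70 0.2 [ 0.512 -0.118  0.186] None
1 -60 0.086 [ 0.557 -0.223  0.161] None
1 -60 0.2 [ 0.517 -0.132  0.218] None
1 -50 0.086 [ 0.56  -0.23   0.173] None
1 -50 0.2 [ 0.525 -0.15   0.247] [ 0.18  0.22  2.13 -1.16  0.95  0.57]
1 -40 0.086 [ 0.564 -0.24   0.184] [-0.1   0.33  2.05 -1.08  0.69  0.33]
1 -40 0.2 [ 0.535 -0.173  0.271] [ 0.04  0.15  2.04 -0.89  0.88  0.19]
1 -30 0.086 [ 0.569 -0.251  0.192] [-0.2   0.31  1.96 -0.7   0.69 -0.1 ]
1 -30 0.2 [ 0.546 -0.199  0.291] [-0.11  0.13  1.93 -0.59  0.9  -0.18]
-1 -110 0.086 [ 0.554 -0.217  0.089] None
-1 -110 0.2 [ 0.512 -0.118  0.05 ] None
-1 -100 0.086 [ 0.553 -0.213  0.103] None
-1 -100 0.2 [ 0.508 -0.11   0.083] None
-1 -90 0.086 [ 0.552 -0.212  0.118] None
-1 -90 0.2 [ 0.507 -0.107  0.118] None
-1 -80 0.086 [ 0.553 -0.213  0.133] None
-1 -80 0.2 [ 0.508 -0.11   0.153] None
-1 -70 0.086 [ 0.554 -0.217  0.147] None
-1 -70 0.2 [ 0.512 -0.118  0.186] None
-1 -60 0.086 [ 0.557 -0.223  0.161] None
-1 -60 0.2 [ 0.517 -0.132  0.218] None
-1 -50 0.086 [ 0.56  -0.23   0.173] None
-1 -50 0.2 [ 0.525 -0.15   0.247] [ 0.18  0.22  2.13 -1.16  0.95 -2.57]
-1 -40 0.086 [ 0.564 -0.24   0.184] [-0.1   0.33  2.05 -1.08  0.69 -2.81]
-1 -40 0.2 [ 0.535 -0.173  0.271] [ 0.04  0.15  2.04 -0.89  0.88 -2.95]
-1 -30 0.086 [ 0.569 -0.251  0.192] None
-1 -30 0.2 [ 0.546 -0.199  0.291] [-0.11  0.13  1.93 -0.59  0.9   2.96]
```

View pics/scene_ov.png

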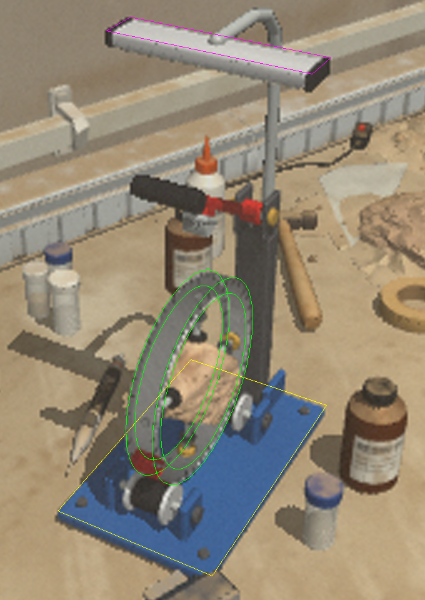

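View pics/top_ov.png

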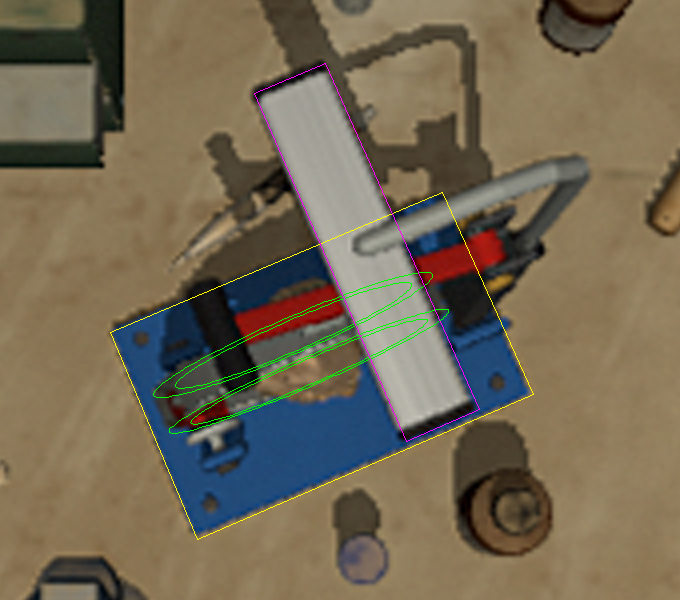

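```bash
python3 - <<'E'
import numpy as np
p=np.load("pose.npy");p[:2]+=[.0015,.001];np.save("pose.npy",p)
from h import *
from workcell import kinematics
for ti in(-50,-45,-40,-35,-30,-25,-20):
  print(ti,end=": ")
  for d in range(-100,-20,10):
      p,q=tool(np.deg2rad(d),.088,1,tilt=np.deg2rad(ti));j=kinematics.solve_ik(p,q)
      print(d,None if j is None else np.round(j,2).tolist(),end=' ')
  print()
E
```

```text
-50: -100 None -90 None -80 None -70 None -60 None -50 None -40 None -30 None 
-45: -100 None -90 None -80 None -70 None -60 [-0.02, 0.38, 2.11, -1.28, 0.74, 0.61] -50 [-0.04, 0.36, 2.09, -1.25, 0.74, 0.56] -40 [-0.06, 0.35, 2.08, -1.23, 0.73, 0.51] -30 [-0.08, 0.34, 2.06, -1.22, 0.73, 0.46] 
-40: -100 [-0.04, 0.47, 2.11, -1.28, 0.65, 0.65] -90 [-0.04, 0.44, 2.11, -1.24, 0.66, 0.6] -80 [-0.04, 0.41, 2.1, -1.2, 0.67, 0.54] -70 [-0.05, 0.38, 2.09, -1.16, 0.68, 0.49] -60 [-0.06, 0.36, 2.08, -1.12, 0.69, 0.43] -50 [-0.08, 0.34, 2.06, -1.1, 0.69, 0.38] -40 [-0.1, 0.33, 2.05, -1.07, 0.69, 0.33] -30 [-0.12, 0.32, 2.03, -1.05, 0.69, 0.28] 
-35: -100 [-0.08, 0.44, 2.08, -1.11, 0.6, 0.45] -90 [-0.08, 0.41, 2.08, -1.07, 0.62, 0.4] -80 [-0.08, 0.39, 2.07, -1.03, 0.63, 0.35] -70 [-0.09, 0.36, 2.06, -0.99, 0.65, 0.29] -60 [-0.1, 0.34, 2.05, -0.95, 0.66, 0.24] -50 [-0.12, 0.33, 2.03, -0.92, 0.67, 0.18] -40 [-0.14, 0.32, 2.01, -0.9, 0.68, 0.13] -30 [-0.16, 0.31, 1.99, -0.88, 0.68, 0.09] 
-30: -100 [-0.13, 0.43, 2.05, -0.92, 0.57, 0.23] -90 [-0.12, 0.4, 2.05, -0.88, 0.59, 0.18] -80 [-0.13, 0.37, 2.04
[... 246 characters left out ...]
[-0.17, 0.42, 2.02, -0.71, 0.57, 0.0] -90 [-0.17, 0.39, 2.01, -0.68, 0.6, -0.03] -80 [-0.17, 0.37, 2.01, -0.65, 0.62, -0.07] -70 [-0.18, 0.35, 1.99, -0.62, 0.65, -0.11] -60 [-0.19, 0.33, 1.98, -0.6, 0.67, -0.15] -50 [-0.2, 0.32, 1.96, -0.57, 0.69, -0.19] -40 [-0.22, 0.31, 1.94, -0.55, 0.71, -0.23] -30 [-0.24, 0.31, 1.91, -0.54, 0.72, -0.27] 
-20: -100 [-0.21, 0.42, 1.98, -0.52, 0.59, -0.21] -90 [-0.21, 0.39, 1.98, -0.5, 0.62, -0.23] -80 [-0.21, 0.37, 1.97, -0.48, 0.65, -0.26] -70 [-0.22, 0.35, 1.95, -0.46, 0.68, -0.29] -60 [-0.23, 0.33, 1.94, -0.44, 0.71, -0.33] -50 [-0.24, 0.32, 1.92, -0.42, 0.73, -0.36] -40 [-0.26, 0.32, 1.89, -0.41, 0.75, -0.39] -30 [-0.28, 0.32, 1.87, -0.39, 0.77, -0.43]
```

```bash
cat >> h.py <<'E'
D=np.deg2rad
def tp(deg,back=0,yoff=0,r=.088):
    ti=np.interp(deg,[-80,-34],[-38,-33.5])
    p,q=tool(D(deg),r,1,tilt=D(ti),yoff=yoff)
    y=Ro.from_quat(q).as_matrix()[:,1]
    return p-y*back,q
def snap(n,tag):
    from workcell import vision
    c=vision.read_camera(n)["frame"][:,:,::-1];cv2.imwrite(f"pics/{n}_{tag}.png",c)
    a=c[90:330,240:410] if n=="scene" else c[110:290,200:400]
    f=2.5 if n=="scene" else 3.3
    cv2.imwrite(f"pics/{n}_{tag}c.png",cv2.resize(a,None,fx=f,fy=f,interpolation=cv2.INTER_CUBIC))
E
python3 - <<'E'
from h import *
from workcell import *
for b in(.05,.1,.15,.2):
    p,q=tp(-80,b);print(b,p.round(3),kinematics.solve_ik(p,q))
p,q=tp(-80,.15)
bot.reach(p,q);hand.move_gripper(.055,30)
o=get_obs();print(o["time_s"],o["position"].round(3),o["joint_pos"].round(2),o["gripper_width"])
snap("scene","a");snap("top","a")
E
```

```text
0.05 [ 0.541 -0.182  0.173] [ 8.01280365e-04  3.09572643e-01  2.09647087e+00 -1.01927674e+00
  7.25544700e-01  3.81038431e-01]
0.1 [ 0.529 -0.154  0.212] [ 0.06362485  0.2261086   2.09209573 -0.9252109   0.81154999  0.3124983 ]
0.15 [ 0.517 -0.126  0.251] [ 0.12940103  0.14937673  2.07679899 -0.84864031  0.90865556  0.26033709]
0.2 [ 0.504 -0.097  0.291] [ 0.19773592  0.08129776  2.05093238 -0.78839503  1.0137869   0.22347618]
3.0833 [ 0.517 -0.126  0.251] [ 0.13  0.15  2.08 -0.85  0.91  0.26] 0.05490818600537701
```

View pics/scene_a.png

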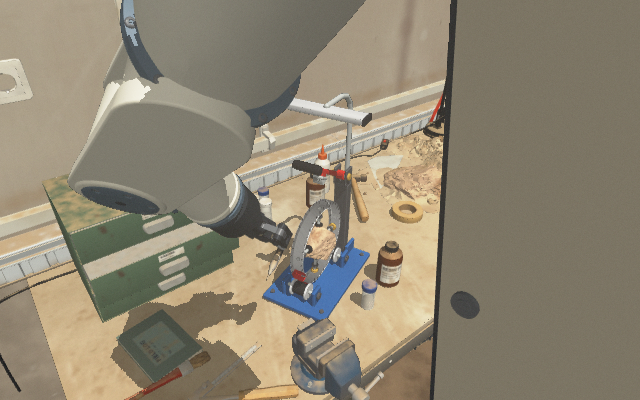

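View pics/top_ac.png

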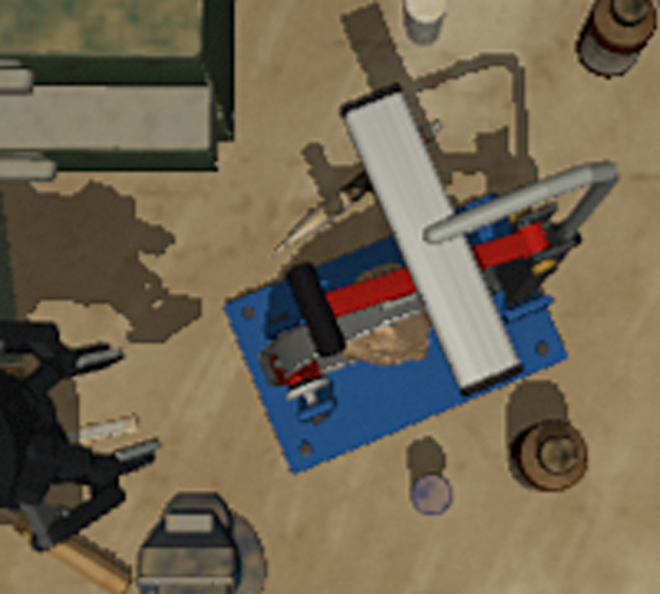

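The gripper stands in front of the ring, aligned with it (top crop: tips about (140,405), ring front about (270,365)). The vise and cabinet are clear, so I'm going in.

```bash
cat >> h.py <<'E'
def arc(a,b,n=4,v=.12,yoff=0):
    from workcell import bot
    for d in np.linspace(a,b,n+1)[1:]:
        p,q=tp(d,0,yoff);bot.servo_line(p,q,v)
E
python3 - <<'E'
from h import *
from workcell import *
p,q=tp(-80,.05);bot.servo_line(p,q,.15)
snap("top","b");print(get_obs()["wrist_force"].round(1))
p,q=tp(-80);bot.servo_line(p,q,.08)
o=get_obs();print(o["time_s"],o["wrist_force"].round(1))
hand.move_gripper(.0,30)
o=get_obs();print(o["time_s"],o["wrist_force"].round(1),o["gripper_width"]);snap("scene","b");snap("top","b2")
E
```

```text
[ 0.  -0.6  0.6]
4.825 [-0.   0.2 -0.2]
5.2 [-6.2  2.1  2. ] 0.023455130463072012
```

View pics/top_b2c.png

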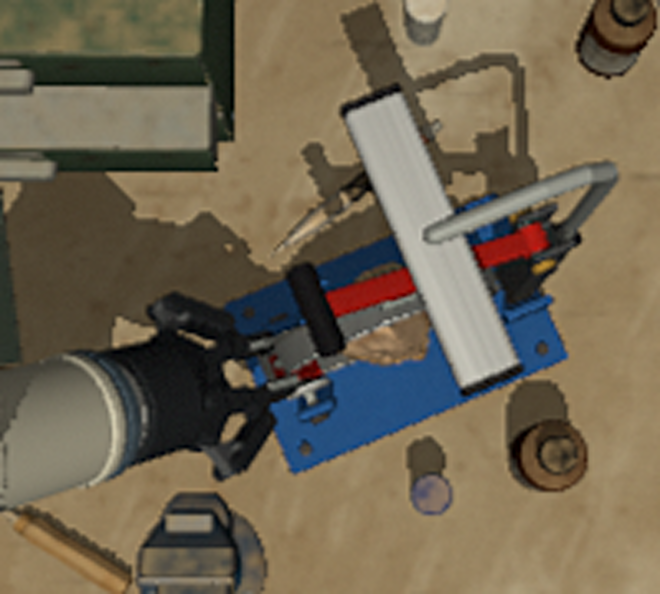

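View pics/scene_bc.png

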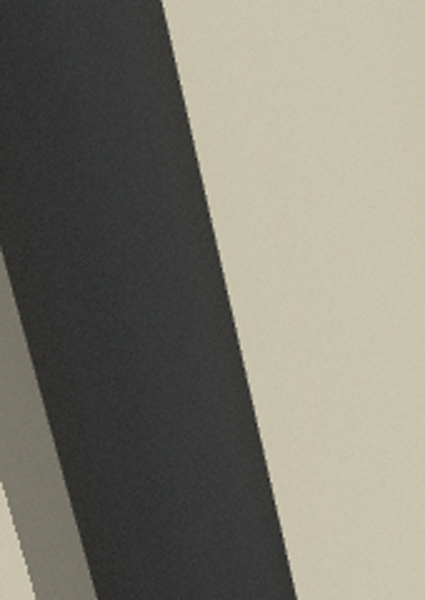

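```bash
python3 - <<'E'
from h import *
from workcell import *
arc(-80,-34)
o=get_obs();print(o["time_s"],o["wrist_force"].round(1),o["gripper_width"])
hand.move_gripper(.055,30);snap("top","c")
arc(-34,-80,4,.2)
o=get_obs();print(o["time_s"],o["wrist_force"].round(1));snap("top","c2")
hand.move_gripper(0,30);arc(-80,-34)
o=get_obs();print(o["time_s"],o["wrist_force"].round(1),o["gripper_width"])
hand.move_gripper(.055,30);snap("top","d");snap("scene","d")
print(get_obs()["time_s"])
E
cd pics; python3 -c "
import cv2,numpy as np
cv2.imwrite('m.png',cv2.resize(np.hstack([cv2.imread(f'top_{k}c.png')[100:500,150:600] for k in('c','c2','d')]),None,fx=.59,fy=.59))"
```

```text
6.5 [-7.   1.9  5. ] 0.023642967871228524
7.9583 [-0.3  0.   0.7]
9.5833 [-5.7  1.6  2.8] 0.023435360503118043
10.0917
```

View pics/m.png

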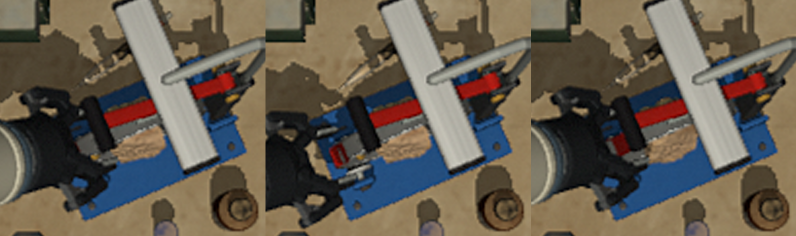

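View pics/scene_d.png

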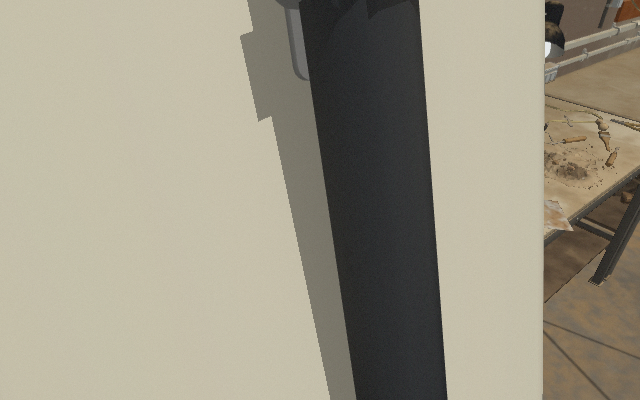

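View pics/top_dc.png

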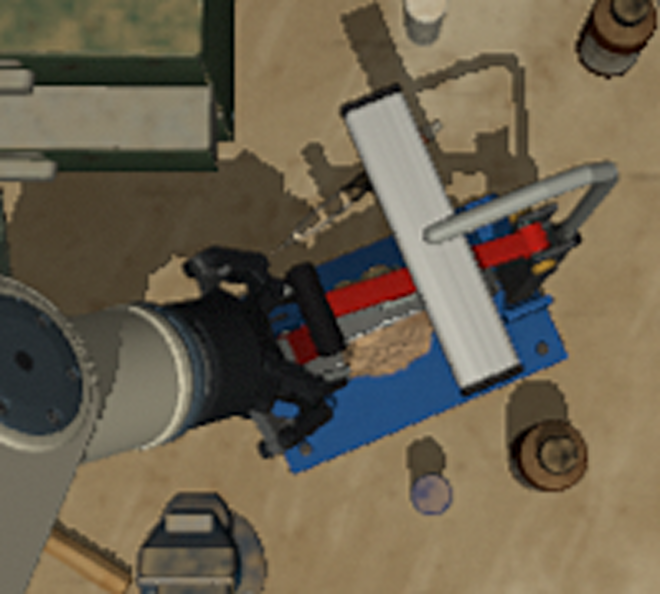

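```bash
python3 - <<'E'
from h import *
from workcell import *
arc(-34,-70,3,.2);snap("top","e");print(get_obs()["time_s"])
I=cv2.imread("pics/top_e.png");I=cv2.resize(I[195:235,270:330],None,fx=12,fy=12,interpolation=cv2.INTER_CUBIC)
for th in np.arange(-1.0,.2,.1):
    a,b=proj("top",S([[.092*np.sin(th),y,.118+.092*np.cos(th)] for y in(-.012,.012)],pose))
    a,b=[tuple(np.int32((k+.5-[270,195])*12)) for k in(a,b)]
    cv2.line(I,a,b,(0,255,0),1);cv2.putText(I,f"{th:.1f}",a,0,.4,(0,255,255),1)
cv2.imwrite("pics/e_z.png",I)
E
```

```text
10.8917
```

View pics/e_z.png

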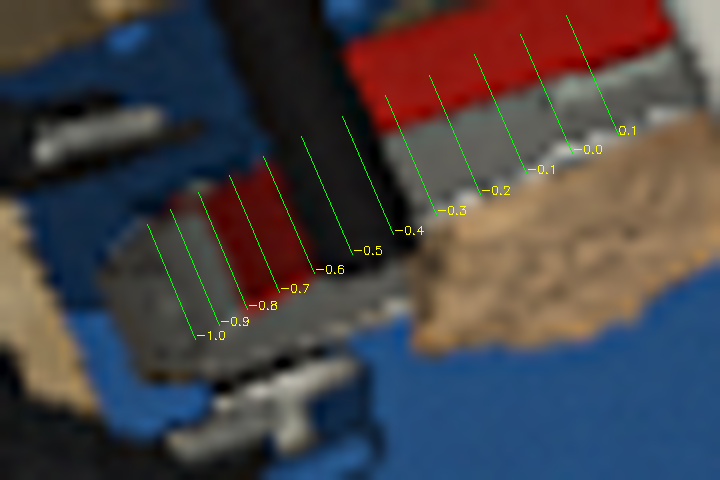

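```bash
cat > ov.py <<'E'
from h import *
import sys
def ov(src,out,mark,n="top",win=(270,330,195,235),f=12,dx=(0,0,0)):
    I=cv2.imread(src);u0,u1,v0,v1=win;I=cv2.resize(I[v0:v1,u0:u1],None,fx=f,fy=f,interpolation=cv2.INTER_CUBIC);J=I.copy()
    ps=pose+np.array(dx)
    def L(P,c): cv2.polylines(I,[np.int32((proj(n,S(P,ps))+.5-[u0,v0])*f)],False,c,1)
    def P(r,y,ts): return [[r*np.sin(t),y,.118+r*np.cos(t)] for t in ts]
    for r in(.078,.092):
        for y in(-.012,.012): L(P(r,y,np.arange(-2,.8,.05)),(0,255,0))
    for m,c in((mark-.304,(255,255,0)),(mark+.304,(255,255,0)),(mark,(0,255,255))):
        L([P(.092,.012,[m])[0],P(.092,-.012,[m])[0],P(.078,-.012,[m])[0]],c)
    cv2.imwrite(out,np.vstack([I,J]) if I.shape[0]<310 else I)
E
python3 - <<'E'
from ov import *
V=C["top"]["V"];print(-V[:3,:3].T@V[:3,3])
ov("pics/top_e.png","pics/e_ov.png",-.55)
E
```

```text
[ 0.46812413 -0.2795959   1.08950381]
```

View pics/e_ov.png

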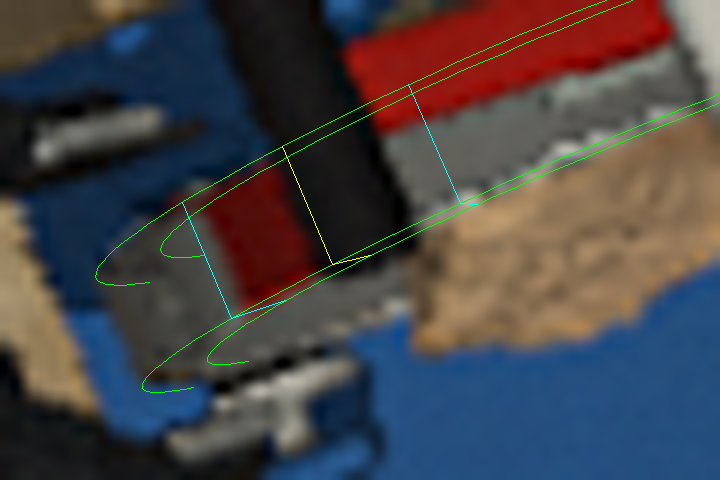

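```bash
python3 - <<'E'
from ov import *
ov("pics/top_c2.png","pics/c2_ov.png",4.915-6.283)
from workcell import *
p,q=tp(-70,.13);bot.servo_line(p,q,.25)
j=np.array(get_obs()["joint_pos"]);print(j.round(2))
j2=j.copy();j2[0]+=.75
bot.goto_joints(j2.tolist());snap("scene","f");snap("top","f");print(get_obs()["time_s"])
E
```

```text
[ 0.08  0.15  2.06 -0.83  0.88  0.2 ]
13.1333
```

View pics/c2_ov.png

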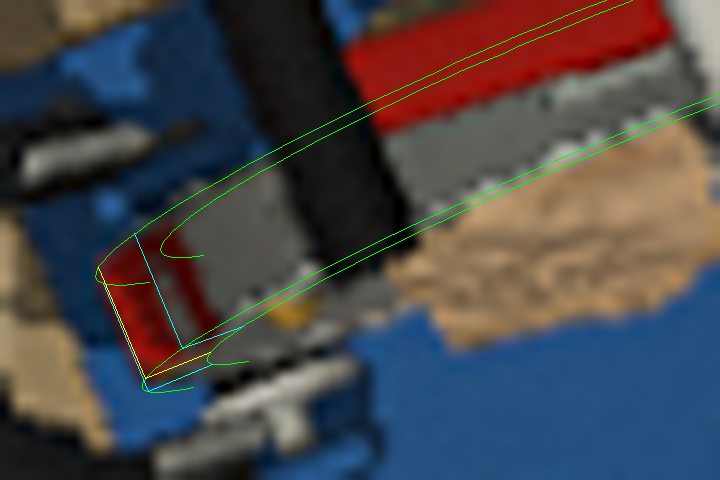

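View pics/scene_f.png

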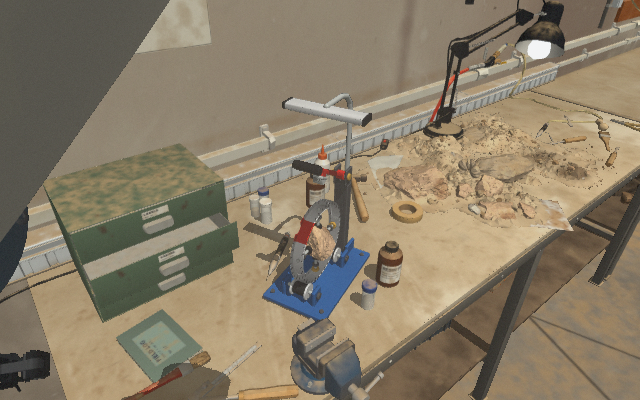

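View pics/top_fc.png

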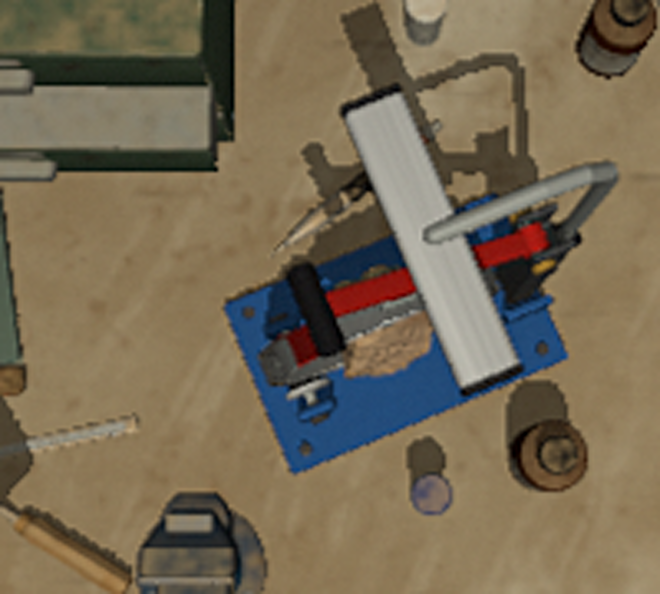

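```bash
python3 - <<'E'
from ov import *
ov("pics/scene_f.png","pics/f_ov.png",-.55,"scene",(280,350,190,260),8)
I=cv2.imread("pics/scene_f.png")[190:260,280:350];J=cv2.resize(I,None,fx=8,fy=8,interpolation=cv2.INTER_CUBIC)
cv2.imwrite("pics/f_z.png",J)
E
```

```text
(no output)
```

View pics/f_ov.png

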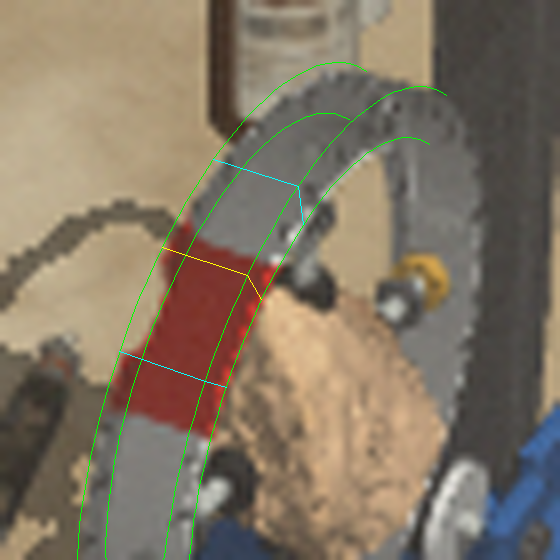

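View pics/f_z.png

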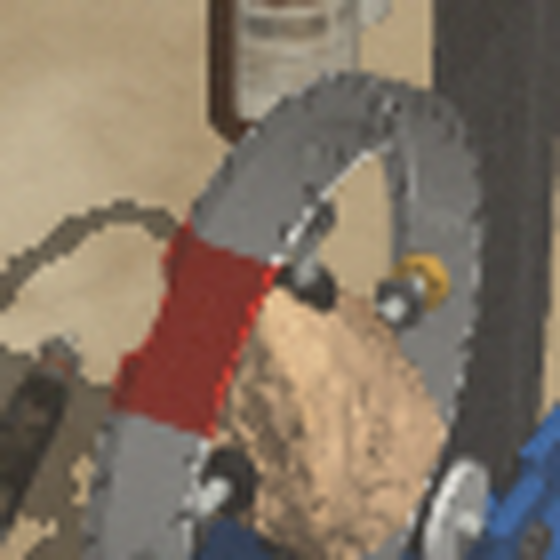

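```bash
python3 - <<'E'
from ov import *
w=np.array([280,190])
obs=np.array([(190,222),(275,266),(115,405),(210,436)])/8+w-.5
def P(m): return S([[.092*np.sin(t),y,.118+.092*np.cos(t)] for t in(m+.304,m-.304) for y in(.012,-.012)],pose)
for sh in((0,0),(1.25,1.0)):
    r=least_squares(lambda m:(proj("scene",P(m[0]))+sh-obs).ravel(),[-.6]);print(sh,r.x,r.fun.round(1))
r=least_squares(lambda m:(proj("scene",P(m[0]))+m[1:3]-obs).ravel(),[-.6,0,0]);print(r.x,r.fun.round(1))
r=least_squares(lambda m:(proj("scene",S([[.092*np.sin(t),y,.118+.092*np.cos(t)] for t in(m[0]+m[3],m[0]-m[3]) for y in(.012,-.012)],pose))+[1.25,1]-obs).ravel(),[-.6,0,0,.3]);print(r.x,r.fun.round(1))
E
```

```text
(0, 0) [-0.72643374] [-0.9 -1.7 -0.8 -3.8 -1.8  1.3 -3.   1.2]
(1.25, 1.0) [-0.71575558] [ 0.6 -1.1  0.6 -3.2 -0.4  1.8 -1.6  1.7]
[-0.4873643  -2.61839956 10.12791268] [ 1.7  0.5  1.6 -1.7 -1.1  0.7 -2.2  0.5]
[-0.7200798   0.65776692  0.          0.2572897 ] [-0.4  0.8 -0.4 -1.2  0.1 -0.1 -1.1 -0.2]
```

```bash
python3 - <<'E'
from h import *
from workcell import *
j=np.array(get_obs()["joint_pos"]);j[0]-=.75
bot.goto_joints(j.tolist())
p,q=tp(-80);bot.servo_line(p,q,.2)
hand.move_gripper(0,40);arc(-80,-38.7)
o=get_obs();print(o["time_s"],o["wrist_force"].round(1),o["gripper_width"])
hand.move_gripper(.055,30);snap("top","g")
p,q=tp(-38.7,.17);bot.servo_line(p,q,.25)
j=np.array(get_obs()["joint_pos"]);j[0]+=.75
bot.goto_joints(j.tolist());snap("scene","g");snap("top","g2");print(get_obs()["time_s"])
from ov import ov
ov("pics/scene_g.png","pics/g_ov.png",0,"scene",(280,350,170,240),8)
I=cv2.imread("pics/scene_g.png")[170:240,280:350];J=cv2.resize(I,None,fx=8,fy=8,interpolation=cv2.INTER_CUBIC)
cv2.imwrite("pics/g_z.png",J)
ov("pics/top_g2.png","pics/g2_ov.png",0)
E
```

```text
16.975 [-7.7  2.9  2.7] 0.02289760001604273
19.8583
```

View pics/g_z.png

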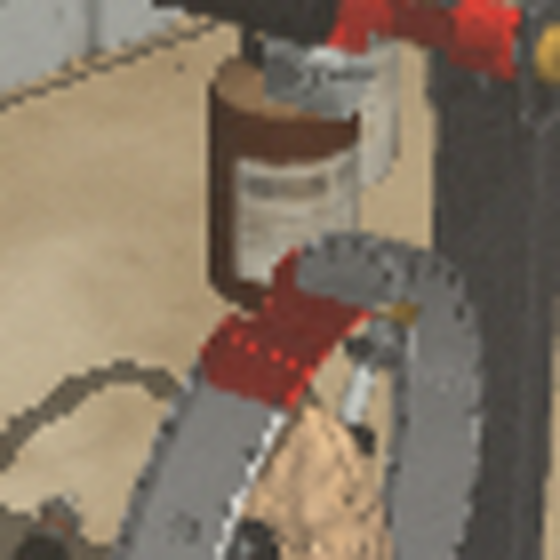

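View pics/g_ov.png

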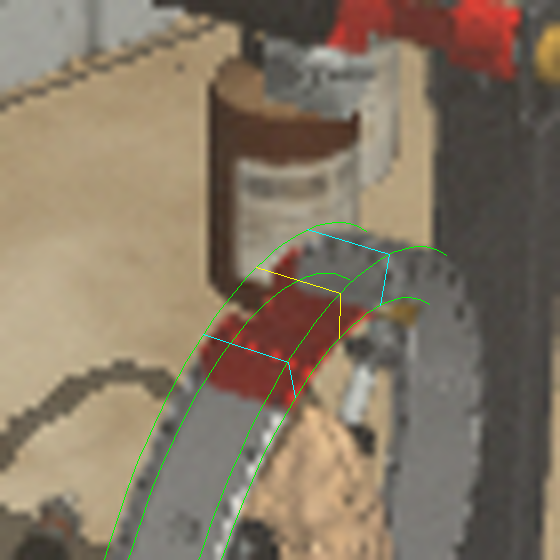

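View pics/g2_ov.png

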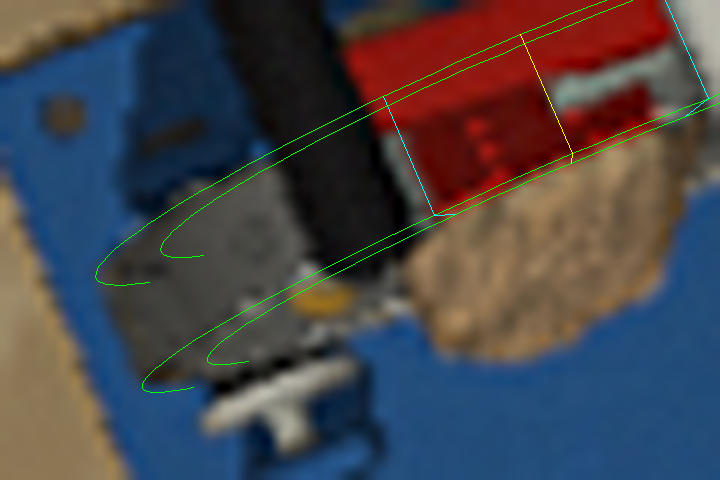

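The mark is about 6 mm short of the top. Both views agree: scene notch silhouette near (260,292) in the zoom, against about (268,276) expected. I'll nudge the ring about 4° more.

```bash
python3 - <<'E'
from h import *
from workcell import *
j=np.array(get_obs()["joint_pos"]);j[0]-=.75
bot.goto_joints(j.tolist())
p,q=tp(-46);bot.servo_line(p,q,.2)
hand.move_gripper(0,40);arc(-46,-42,1,.03)
o=get_obs();print(o["time_s"],o["wrist_force"].round(1),o["gripper_width"])
hand.move_gripper(.055,30)
p,q=tp(-42,.17);bot.servo_line(p,q,.25)
j=np.array(get_obs()["joint_pos"]);j[0]+=.75
bot.goto_joints(j.tolist());snap("scene","h");snap("top","h");print(get_obs()["time_s"])
from ov import ov
ov("pics/scene_h.png","pics/h_ov.png",0,"scene",(280,350,170,240),8)
a=cv2.imread("pics/h_ov.png")
I=cv2.imread("pics/scene_h.png")[170:240,280:350];J=cv2.resize(I,None,fx=8,fy=8,interpolation=cv2.INTER_CUBIC)
ov("pics/top_h.png","pics/h2_ov.png",0)
cv2.imwrite("pics/h_z.png",cv2.resize(np.hstack([a,J]),(800,400)))
E
```

```text
23.1083 [-8.7  5.8  5.4] 0.022887052109630532
25.9333
```

View pics/h_z.png

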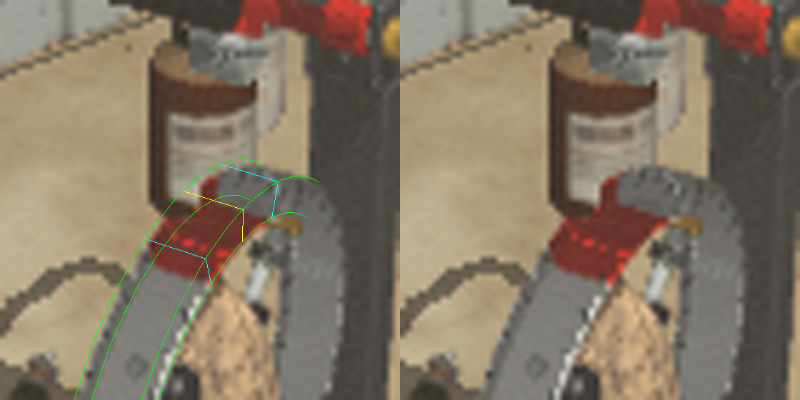

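View pics/h2_ov.png

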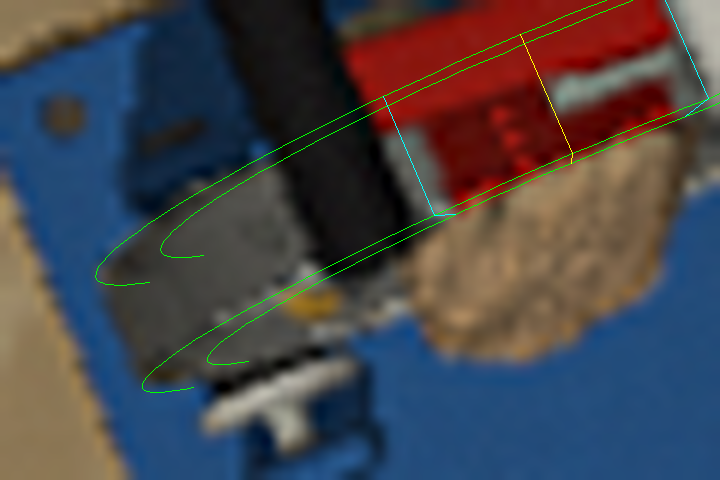

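View pics/scene_hc.png

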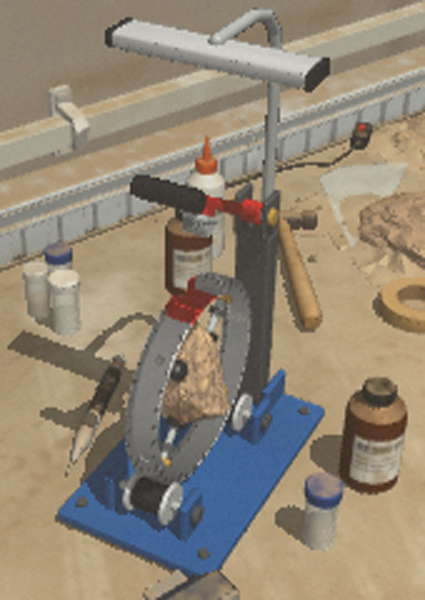

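Both views now put the mark within about 3 mm of the top, with the dog still raised. Next is the dog bar.

```bash
cat >> h.py <<'E'
def dogp(th,gap=0,tilt=-20,yoff=0):
    t=D(tilt);b=np.array([.108-.175*np.cos(th),yoff,.228+.175*np.sin(th)])
    p=b+(.009+.017+gap)*np.array([np.sin(t),0,np.cos(t)])
    return S(p,pose)[0],tool(0,.1,1,tilt=t)[1]
E
python3 - <<'E'
from h import *
from workcell import *
for th in(.5,.25,0,-.04):
    print(th,[np.round(j,2).tolist() if (j:=kinematics.solve_ik(*dogp(th,g))) is not None else None for g in(.05,0)])
j=np.array(get_obs()["joint_pos"]);j[0]-=.75
bot.goto_joints(j.tolist());hand.move_gripper(0,30)
p,q=dogp(.53,.05);bot.servo_line(p,q,.15)
snap("top","i");snap("scene","i");o=get_obs();print(o["time_s"],o["wrist_force"].round(1))
E
```

```text
0.5 [[-0.24, 0.11, 1.69, -0.31, 1.14, -0.54], [-0.26, 0.16, 1.74, -0.31, 1.05, -0.54]]
0.25 [[-0.21, 0.12, 1.77, -0.32, 1.07, -0.49], [-0.24, 0.18, 1.8, -0.34, 0.97, -0.48]]
0 [[-0.2, 0.15, 1.83, -0.34, 0.98, -0.45], [-0.23, 0.22, 1.86, -0.36, 0.89, -0.43]]
-0.04 [[-0.2, 0.16, 1.83, -0.35, 0.97, -0.44], [-0.23, 0.23, 1.87, -0.37, 0.87, -0.43]]
28.95 [-0.3  0.3 -0.5]
```

View pics/top_ic.png

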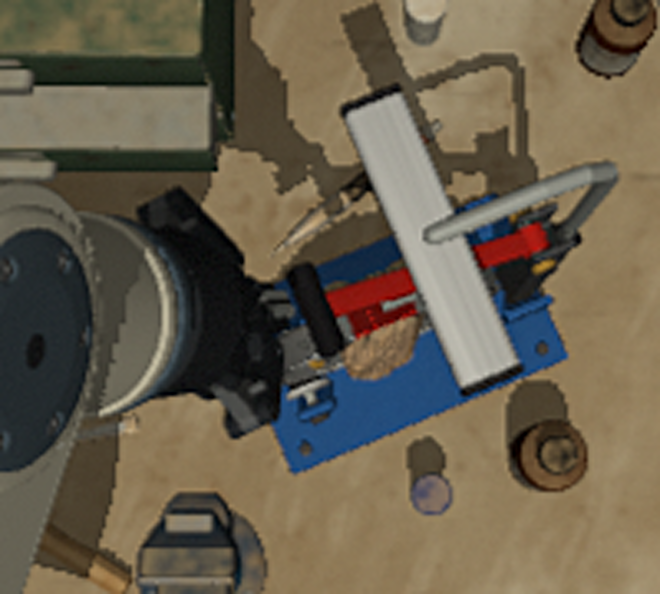

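View pics/scene_i.png

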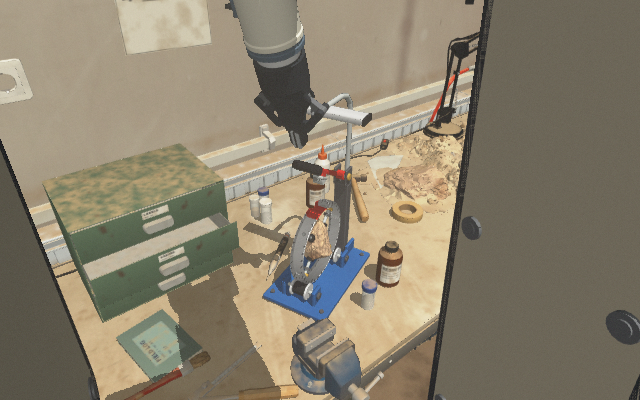

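```bash
python3 - <<'E'
from h import *
from workcell import *
for g in(.03,.015,.008,.002,-.004):
    p,q=dogp(.53,g);bot.servo_line(p,q,.06);f=get_obs()["wrist_force"];print(g,f.round(1))
    if np.linalg.norm(f)>2.0:break
o=get_obs();print(o["time_s"],o["position"].round(3))
t=o["position"];y=Ro.from_quat(o["orientation"]).as_matrix()[:,1]
print("tip px",proj("top",t+.017*y),proj("scene",t+.017*y))
snap("top","j");snap("scene","j")
I=cv2.imread("pics/top_j.png")[170:240,270:340];J=cv2.imread("pics/scene_j.png")[120:190,270:340]
cv2.imwrite("pics/j_z.png",cv2.resize(np.hstack([I,J]),(800,400),interpolation=cv2.INTER_CUBIC))
E
```

```text
0.03 [-0.1  0.3 -0.4]
0.015 [-0.3  0.2  0.5]
0.008 [ 0.4 -0.8  0.1]
0.002 [ 0.2 -0.5 -0.4]
-0.004 [-5.4  9.6  7.1]
30.6 [ 0.567 -0.242  0.337]
tip px [[293.31119752 203.89313888]] [[305.18139083 165.71582106]]
```

View pics/j_z.png

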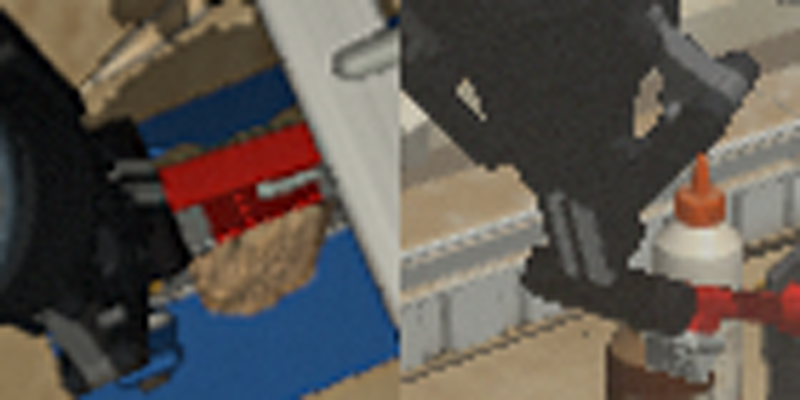

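```bash
python3 - <<'E'
from h import *
from workcell import *
for th in(.5,.45,.4,.35,.3,.25,.2,.15):
    p,q=dogp(th,-.002);bot.servo_line(p,q,.06);f=get_obs()["wrist_force"];print(th,f.round(1))
    if np.linalg.norm(f)>35:break
print(get_obs()["time_s"])
snap("top","k");snap("scene","k")
I=cv2.imread("pics/top_k.png")[170:240,270:340];J=cv2.imread("pics/scene_k.png")[150:220,270:340]
cv2.imwrite("pics/k_z.png",cv2.resize(np.hstack([I,J]),(800,400),interpolation=cv2.INTER_CUBIC))
E
```

```text
0.5 [-1.2  6.3  3.4]
0.45 [ 0.7 -0.1 -0.1]
0.4 [ 0.8 -1.2 -0.2]
0.35 [-0.1 -0.1 -0. ]
0.3 [-0.7 -0.3  0.2]
0.25 [-0.3 -0.5 -0.5]
0.2 [-0.5 -0.3 -0.2]
0.15 [0.3 0.1 0.4]
32.9917
```

View pics/k_z.png

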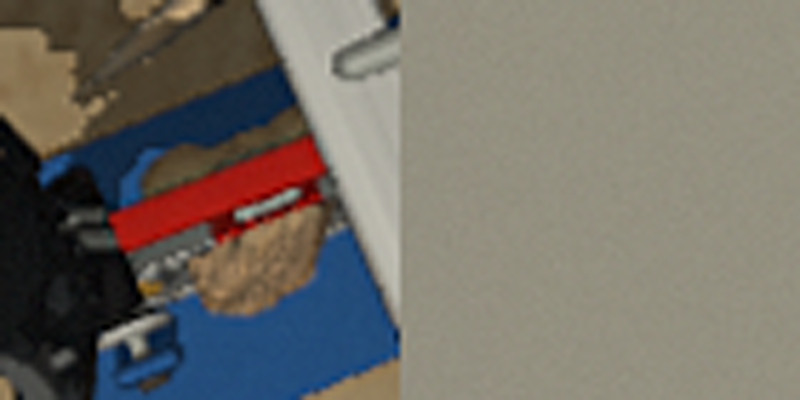

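```bash
python3 - <<'E'
from h import *
from workcell import *
for th in(.1,.06,.03,0,-.015,-.03,-.045,-.06):
    p,q=dogp(th,-.002);bot.servo_line(p,q,.05);f=get_obs()["wrist_force"];print(th,f.round(1))
    if np.linalg.norm(f)>22:break
bot.dwell(.4)
snap("top","l");print(get_obs()["time_s"],get_obs()["wrist_force"].round(1))
I=cv2.imread("pics/top_l.png")[170:240,260:350]
cv2.imwrite("pics/l_z.png",cv2.resize(I,None,fx=8,fy=8,interpolation=cv2.INTER_CUBIC))
E
```

```text
0.1 [ 0.4 -0.4 -0.1]
0.06 [-0.  -0.6  0.1]
0.03 [-0.5 -0.3  0.5]
0 [-5.2  4.1 16.6]
-0.015 [-13.2   9.8  34.1]
34.925 [-13.3  10.3  33.8]
```

View pics/l_z.png

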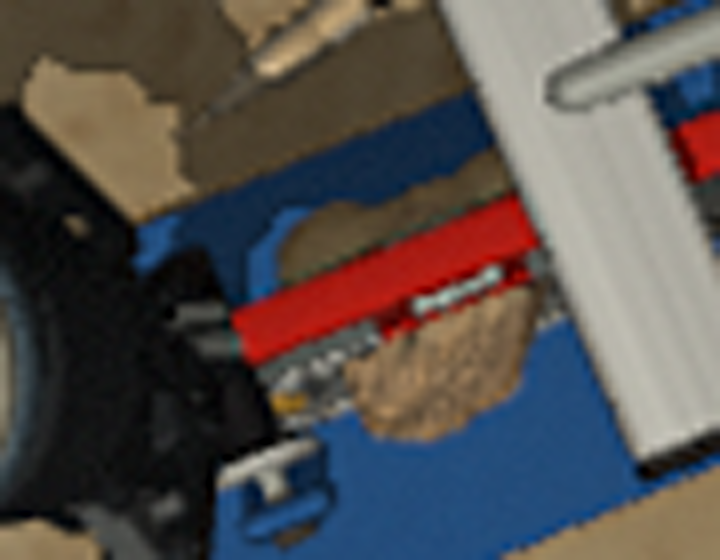

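```bash
python3 - <<'E'
from h import *
from workcell import *
p,q=dogp(0,.0);bot.servo_line(p,q,.05)
p,q=dogp(0,.13,-28);bot.servo_line(p,q,.2)
j=np.array(get_obs()["joint_pos"]);j[0]+=.8
bot.goto_joints(j.tolist());snap("top","m");snap("scene","m")
o=get_obs();print(o["time_s"],o["wrist_force"].round(1))
I=cv2.imread("pics/scene_m.png")[155:225,280:360]
cv2.imwrite("pics/m_z.png",cv2.resize(I,None,fx=8,fy=8,interpolation=cv2.INTER_CUBIC))
for th in(0,.04,.08):
  b=[[.108-.175*np.cos(th),y,.228+.175*np.sin(th)] for y in(-.028,.028)]
  print(th,((proj("scene",S(b,pose))-[240,90])*2.5).round(0).tolist(),((proj("scene",S(b,pose))+.5-[280,155])*8).round(0).tolist())
E
```

```text
37.6667 [ 0.1 -0.2  0.3]
0 [[183.0, 320.0], [119.0, 299.0]] [[270.0, 509.0], [64.0, 442.0]]
0.04 [[183.0, 312.0], [118.0, 292.0]] [[270.0, 484.0], [63.0, 418.0]]
0.08 [[184.0, 304.0], [119.0, 284.0]] [[271.0, 458.0], [63.0, 392.0]]
```

View pics/m_z.png

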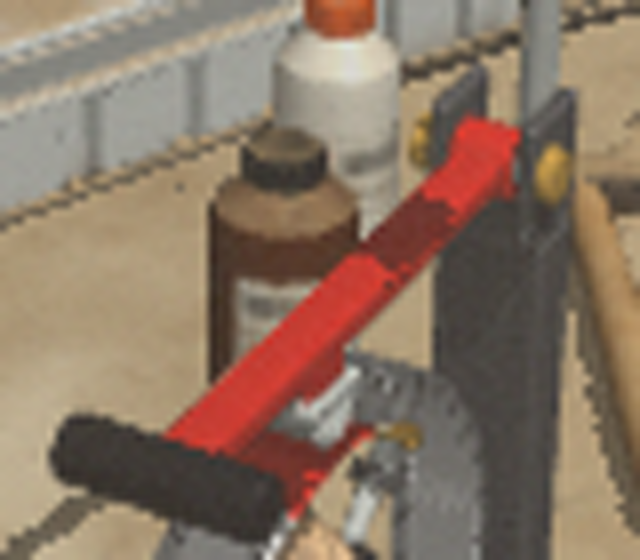

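View pics/scene_m.png

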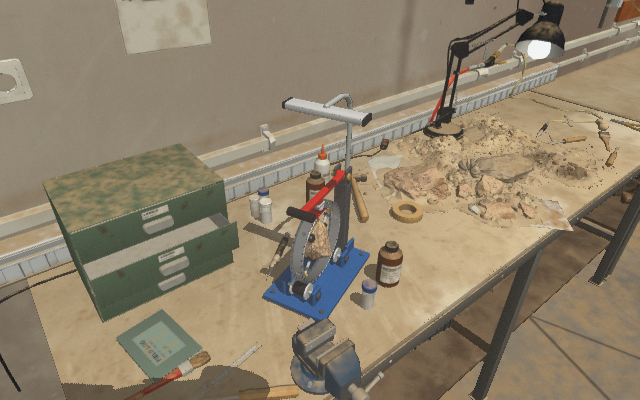

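View pics/top_mc.png

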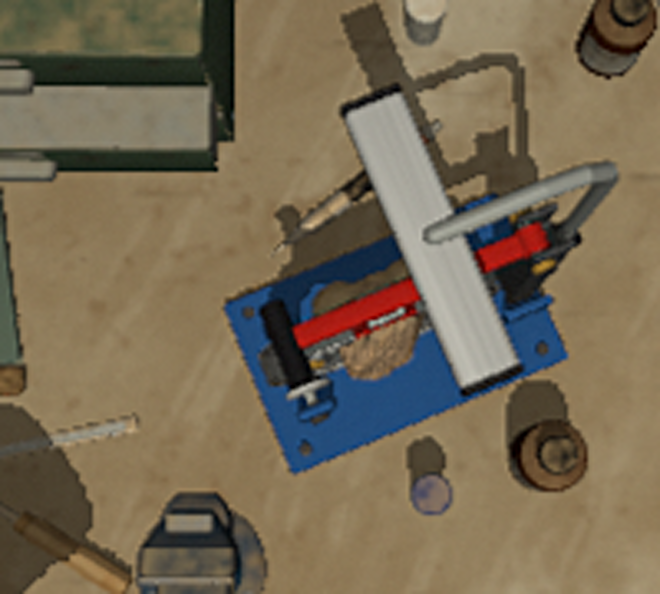

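The dog bar's ends are at about (75,447) and (262,508) in the zoom. The fully-down model predicts (64,442) and (270,509), and a bar stopped on the rim would be about 50 px higher. The tooth is in the red notch, the bystanders look unmoved and the arm is clear.

```bash
python3 - <<'E'
from workcell import *
hand_in();print(get_obs()["time_s"])
E
```

```text
the job is handed in; nothing more can be done
the job is handed in; nothing more can be done
```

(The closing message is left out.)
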